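# Change from the buckle drawer to the D-ring drawer

## Task

The buckle drawer has been left open: push it fully shut with a fingertip. Then hook a fingertip behind the lip of the D-ring drawer (the unit with the D-ring sample on its top) and draw it steadily all the way out to its stop. Do both with the fingertips alone, never pinching a drawer's lip between the fingers and never slamming a drawer, and leave the third drawer and the loose things around the work where they are.

Things in the scene. Friction and masses are not known exactly. Their poses are not given: they have to be found in the camera images.
- base_frame: dark steel base frame, 230 x 490 x 30 mm high, screwed to the bench, that carries three alike green steel drawer units side by side in a row (160 mm from centre to centre, 10 mm gaps). Origin on the bench under the middle of the row, at the housings' front; x away from the drawers' fronts, y along the row, z up. The order of the units in the row changes.
- dring_unit: D-ring unit: on its top near the front a white card carries a D-ring (one open D-shaped loop, 72 x 56 mm). Fixed green steel housing 240 mm deep, 150 wide, 100 high (its top 130 mm above the bench), with one drawer in its front. Its frame: origin at the middle of the lower edge of the housing's front, x away from the drawer's front (the drawer is drawn out along -x), y along the row, z up.
- dring_drawer (a joint): how far this drawer is out: 0 m fully shut, 0.14 m at its stop; it runs along the unit's -x, takes about 2.5 N plus 6 N per m/s to move and stays where it is left
- dring_pull (a point): moves with the drawer: middle of the open mouth of its finger trough, level with the lip's top edge (122 mm above the bench). Trough 138 mm wide between its end caps, open at the top, 40 mm from front panel to lip, 36 deep. The lip is its upright outer edge: inner face 20 mm from this point towards the unit's -x, outer face (label strip) 27 mm. Axes as the unit's
- buckle_unit: buckle unit: the sample on its top is a slide buckle (rectangle 77 x 54 mm with a middle bar); its drawer is the one left open. Fixed green steel housing 240 mm deep, 150 wide, 100 high (its top 130 mm above the bench), with one drawer in its front. Its frame: origin at the middle of the lower edge of the housing's front, x away from the drawer's front (the drawer is drawn out along -x), y along the row, z up.
- buckle_drawer (a joint): how far this drawer is out: 0 m fully shut, 0.14 m at its stop; it runs along the unit's -x, takes about 2.5 N plus 6 N per m/s to move and stays where it is left
- buckle_pull (a point): moves with the drawer: middle of the open mouth of its finger trough, level with the lip's top edge (122 mm above the bench). Trough 138 mm wide between its end caps, open at the top, 40 mm from front panel to lip, 36 deep. The lip is its upright outer edge: inner face 20 mm from this point towards the unit's -x, outer face (label strip) 27 mm. Axes as the unit's
- snap_unit: snap-hook unit: the sample on its top is a long swivel snap hook (90 mm); its drawer is shut and stays so. Fixed green steel housing 240 mm deep, 150 wide, 100 high (its top 130 mm above the bench), with one drawer in its front. Its frame: origin at the middle of the lower edge of the housing's front, x away from the drawer's front (the drawer is drawn out along -x), y along the row, z up.
- snap_drawer (a joint): how far this drawer is out: 0 m fully shut, 0.14 m at its stop; it runs along the unit's -x, takes about 2.5 N plus 6 N per m/s to move and stays where it is left
- snap_pull (a point): moves with the drawer: middle of the open mouth of its finger trough, level with the lip's top edge (122 mm above the bench). Trough 138 mm wide between its end caps, open at the top, 40 mm from front panel to lip, 36 deep. The lip is its upright outer edge: inner face 20 mm from this point towards the unit's -x, outer face (label strip) 27 mm. Axes as the unit's
- thread_cone: loose cone of white thread, 60 mm across its foot, 108 high, standing on the bench left of the row; origin at the centre of its foot. Leave alone
- seam_roller: loose seam roller lying on the bench left of the row, 190 mm long, wooden handle 29 mm thick, rubber roller 36 mm; origin on the bench under its shaft, x along it towards the roller. Leave alone
- glue_bottle: loose white glue bottle, 54 mm across, 130 high, standing on the bench right of the row; origin at the centre of its foot. Leave alone
- rivet_jar: loose grey jar with steel cap, 64 mm across, 75 high, standing on the bench right of the row; origin at the centre of its foot. Leave alone

How it is judged:
On the way, in this order (a step that is already met when the one before it is completed fails the run):
1. the buckle drawer is pushed fully shut (value of joint buckle_drawer below 0.008 m and value of joint dring_drawer below 0.03 m), for 0.2 s.
2. then the D-ring drawer is drawn out to its stop (value of joint dring_drawer above 0.13 m), for 0.2 s.
At the end, for the whole second after the job is handed in: D-ring drawer out to within 10 mm of its stop, buckle and snap-hook drawers within 8 mm of fully shut, all drawers at rest, the loose things within 20 mm of where they stood (value of joint dring_drawer above 0.13 m and value of joint each of buckle_drawer, snap_drawer below 0.008 m and velocity of joint dring_drawer between -0.01 and 0.01 m/s and velocity of joint buckle_drawer between -0.01 and 0.01 m/s and velocity of joint snap_drawer between -0.01 and 0.01 m/s and distance of each of thread_cone, seam_roller, glue_bottle, rivet_jar from where it was at the start of the episode below 0.02 m); the robot touches nothing.
It fails at once if a drawer's lip is pinched: the fingers press on its inner and its outer face at once ((contact force between the fingers and dring_drawer_c0 above 4 N and contact force between the fingers and dring_drawer_c1 above 4 N) or (contact force between the fingers and buckle_drawer_c0 above 4 N and contact force between the fingers and buckle_drawer_c1 above 4 N) or (contact force between the fingers and snap_drawer_c0 above 4 N and contact force between the fingers and snap_drawer_c1 above 4 N)).
It fails at once if a drawer is slammed or jerked (faster than 0.5 m/s) (velocity of joint any of dring_drawer, buckle_drawer, snap_drawer above 0.5 m/s or velocity of joint any of dring_drawer, buckle_drawer, snap_drawer below -0.5 m/s).
It fails at once if the snap-hook drawer is drawn out (value of joint snap_drawer above 0.02 m).
It fails at once if a loose thing is lifted, knocked over or moved away (distance of any of thread_cone, seam_roller, glue_bottle, rivet_jar from where it was at the start of the episode above 0.03 m or angle between any of thread_cone, glue_bottle, rivet_jar's own z axis and vertical above 0.5 rad).
It also fails if it takes over 45 s, if anything falls off the work surface, if the arm or the gripper's body presses on something with over 40 N, if the wrist force passes 120 N, or if a joint passes its speed limit or range.

## Robot

A 6-joint arm with a two-finger parallel gripper is mounted at the origin on the work surface. World frame = base frame: x ahead of the robot, y to its left, z up, the work surface at z = 0. Lengths are in m, angles in rad, forces in N, time in s.
With the tool pointing down it reaches from about 0.375 to 0.925 m from the base axis. Payload 5.7 kg.
Tool frame: the origin (TCP) lies midway between the tips of the shut fingers; the grasp point (between the pads) lies 19 mm behind it (bot.tcp_to_grasp is the distance from the TCP to the grasp point, in m); z points along the fingers, y is the direction in which the jaws open and shut (so a half turn about z gives the same grasp; the last joint's range is limited). The gripper opens to 85 mm and grips with 20 to 120 N. Pads are 22 mm wide; open, the fingers measure 114 mm over their backs; the gripper's body (76 mm by 85 mm) begins 54 mm behind the grasp point. The pads swing forward as they close: fully open they stand 13 mm farther back than shut.
Start: joints at [1.098, 0.359, 1.51, -0, 1.272, -0.115], TCP at [0.21, 0.562, 0.231] pointing down, gripper open.
Joint ranges: [-2.97, 2.97], [-1.01, 2.36], [0.21, 2.38], [-0.96, 4.11], [0.2, 2.71], [-2.98, 2.98]. Speed limits (rad/s): [2.39, 2.39, 3.14, 3.14, 3.14, 3.14].

## Interface

Orientations are given as a rotation vector (axis times angle).
In Python, from cell import bot, grab_frame, order gives the robot as it stands. The module is installed in compiled form; this text tells all that it offers.
- The arm moves only by the tool drive_tool, never from a script. Its argument "increments" is a list that holds one entry, the list of rows, each a list of 7 numbers: the turn, a rotation vector about the tool's x, y, z in degrees, then the shift along the tool's x, y, z in m, then the gripper's target within -1 to 1 (shut at 1, half-way at 0, fully open at -1). A call has 1 to 12 rows; each row is the pose to reach, as a shift and turn from the pose commanded when the call began, along the tool's axes at that moment; what a row does not reach only later rows make up. A row lasts 1/8 s, in which the tool goes at most 62.5 mm and 10.7 degrees, less where a joint would pass 70% of its speed; a pose out of reach is approached as far as the arm can. A call with a gripper value outside its range is refused whole. The fingers move at their own pace and stop on an object; "squeeze" is the grip in N (left out, the last holds). Time passes only in rows, so rows that repeat a pose let the fingers close. It gives the time, the measured TCP pose, the force and the opening at its end, in the units of the state.
- bot.get_obs(): the state, without advancing time (a new reading comes with each control period).
- grab_frame(name): name is "scene" or "side" or "wrist"; returns a dict with "color" (400x640x3 uint8, red, green, blue), "vertical_fov" (degrees; the focal length in pixels is half the picture's height over the tangent of half this angle, whatever the lens; pixels are square), "cx", "cy" (the principal point, pixels), "dist_coeffs" ([k1, k2, p1, p2, k3] as OpenCV has them; the pictures are not rectified), "R" (3x3) and "t" (3): a world point X has camera coordinates R X + t. Camera axes: x right, y down, z forward; pixel columns grow to the right and rows downward; lengths in m; the calibration is good to about 2 mm. A picture is of the moment at which its call begins. There is no depth.
- order.job_done(): hands the job in, once; it reports no verdict.
The state is a dict: "t": time; "joints": joint angles; "joint_velocities": joint speeds; "joint_torque": joint torques, N m; "ee_pos": TCP position; "eef_rot": TCP orientation; "force": force on the tool from outside, world axes, zero at the start; "ft_torque": the same for the moment, N m; "opening": opening from 0.0 (shut) to 1.0 (fully open).
Only numpy, scipy, OpenCV 4.12 (cv2) and the standard library are available. Lean on these libraries where they do the work, as an engineer would, in place of code of your own. Each camera call takes 0.05 s, during which the arm holds its last target.

## Working session

There is one attempt and no reset: what is moved stays moved. The work goes in short steps, Python scripts to look and compute and a tool call to move; the robot and the scene stay as the last step left them, time stands still between calls to the robot, and variables do not carry over. Pictures are saved under pics/ and viewed, and the job is handed in when it is done.

Besides the shell and the picture viewer there is one more tool, called as a command line: name --argument value ..., lists and objects as JSON in quotes. drive_tool: Moves the arm, as the interface text tells. Its arguments: {"type":"object","properties":{"increments":{"type":"array"},"squeeze":{"type":"number"}},"required":["increments"]}

```bash
mkdir -p pics; python3 - <<'E'
from cell import bot, grab_frame
import cv2
print({k:v for k,v in bot.get_obs().items()})
for n in ["scene","side","wrist"]:
    f=grab_frame(n); cv2.imwrite(f"pics/{n}0.png",f["color"][:,:,::-1])
    print(n,{k:v for k,v in f.items() if k!="color"})
E
```

```text
{'t': 0.0, 'joints': array([ 1.09791283e+00,  3.59511803e-01,  1.51149993e+00, -2.00693508e-05,
        1.27252981e+00, -1.15097082e-01]), 'joint_velocities': array([ 0.0010354 , -0.00053241, -0.00124252,  0.00091169,  0.0009114 ,
        0.00077013]), 'joint_torque': array([ 5.64937886e-05, -5.27638400e+01, -2.78616965e+01, -6.54011978e-05,
        1.31129427e-02,  1.11556187e-05]), 'ee_pos': array([0.20979777, 0.56134418, 0.23042389]), 'eef_rot': array([-5.58910115e-01, -3.09091937e+00,  2.93818678e-03]), 'force': array([-0.21376252,  0.20283564, -0.50006275]), 'ft_torque': array([-0.02752155,  0.03051422,  0.01009095]), 'opening': 0.9959183703236755}
scene {'vertical_fov': 54.809131211509694, 'cx': 320.45979295365544, 'cy': 203.62901871084432, 'dist_coeffs': array([-0.09145478,  0.        ,  0.        ,  0.        ,  0.        ]), 'R': array([[-0.3311919 ,  0.94355869,  0.00298612],
       [ 0.61118611,  0.21693706, -0.76117662],
       [-0.71886262, -0.25027046, -0.64853776]]), 't': array([ 0.16711842, -0.25750988,  1.53382934])}
side {'vertical_fov': 57.42306361324161, 'cx': 318.45758618296884, 'cy': 199.38076443062425, 'dist_coeffs': array([-0.07213037,  0.        ,  0.        ,  0.        ,  0.        ]), 'R': array([[ 0.94607543, -0.32393217, -0.00303656],
       [-0.18412179, -0.52998598, -0.82777655],
       [ 0.26653412,  0.78369816, -0.56104969]]), 't': array([-0.52319689,  0.18519829,  0.93542661])}
wrist {'vertical_fov': 68.52357979306571, 'cx': 321.29809703630065, 'cy': 200.2454410147161, 'dist_coeffs': array([0.00120831, 0.        , 0.        , 0.        , 0.        ]), 'R': array([[ 0.35015204,  0.93668572, -0.00366142],
       [ 0.90014441, -0.33540578,  0.27792626],
       [ 0.2591015 , -0.10061225, -0.96059543]]), 't': array([-0.59810613, -0.03545612,  0.38147956])}
```

View pics/scene0.png

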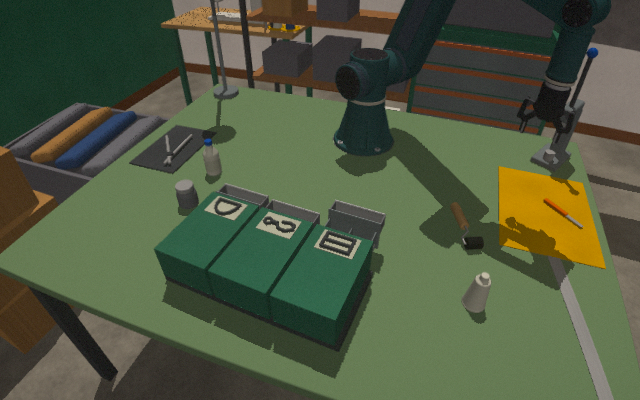

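View pics/side0.png

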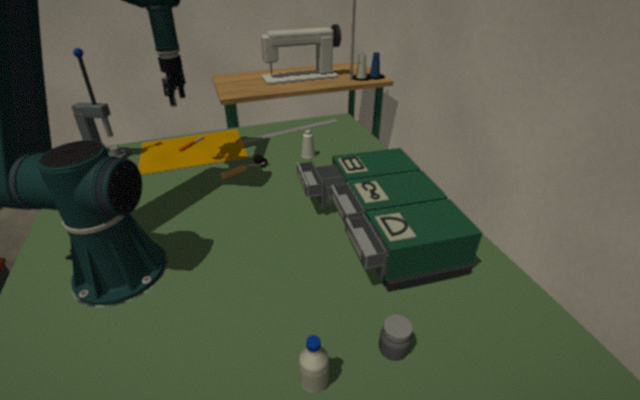

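View pics/wrist0.png

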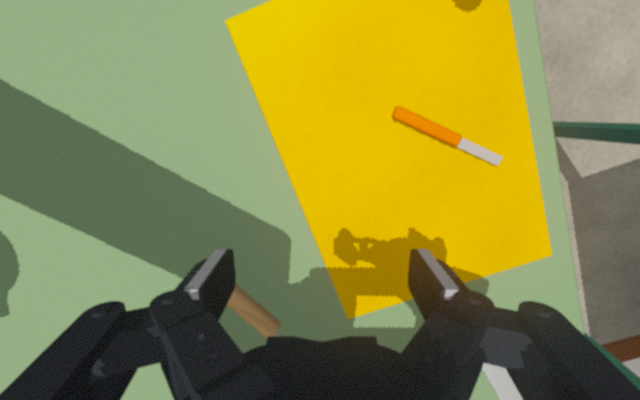

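The row, left to right in the scene view, is D-ring (226,207), snap hook (280,225), buckle (338,243) with its drawer open. Next I zoom in for the corner points.

```bash
python3 - <<'E'
import cv2
a=cv2.imread("pics/scene0.png")[170:350,150:400]; cv2.imwrite("pics/s_crop.png",cv2.resize(a,None,fx=3.2,fy=3.2,interpolation=cv2.INTER_CUBIC))
a=cv2.imread("pics/side0.png")[135:300,285:495]; cv2.imwrite("pics/d_crop.png",cv2.resize(a,None,fx=3.6,fy=3.6,interpolation=cv2.INTER_CUBIC))
E
```

```text
(no output)
```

View pics/s_crop.png

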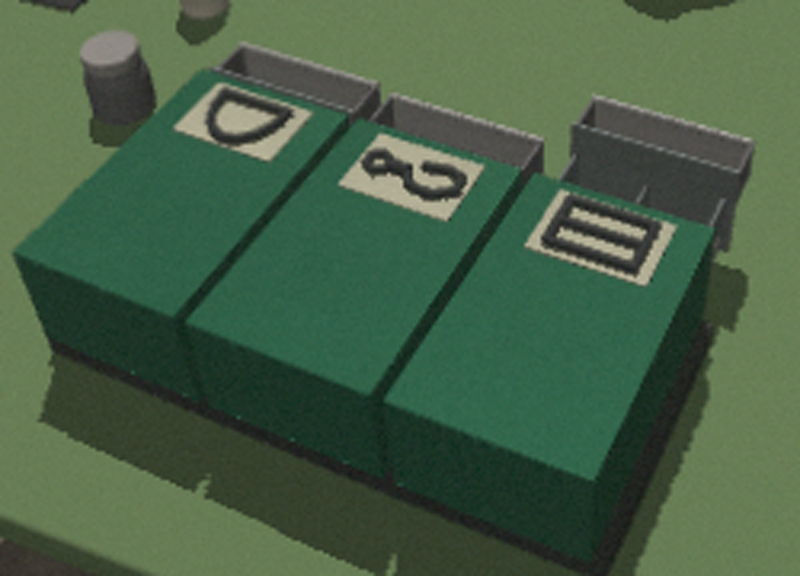

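View pics/d_crop.png

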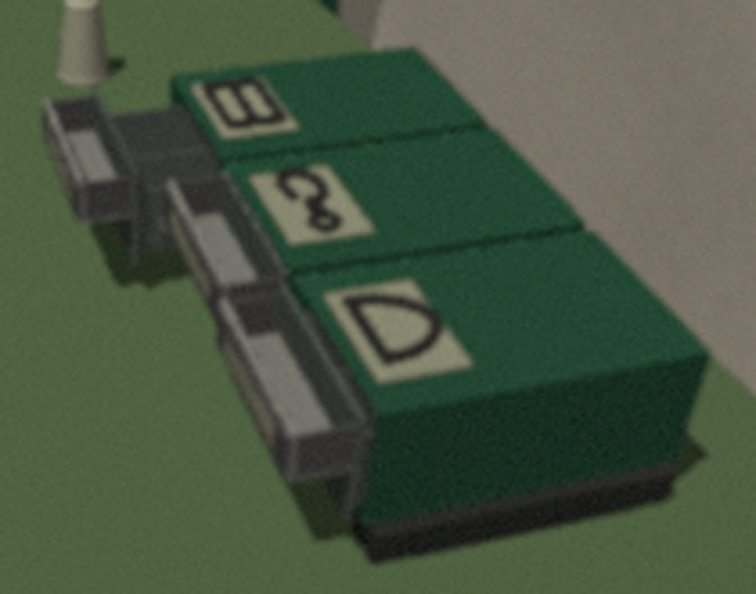

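```bash
cat > h.py <<'E'
import numpy as np, cv2
def ray(f,uv):
    h=f["color"].shape[0]; F=h/2/np.tan(np.radians(f["vertical_fov"])/2)
    K=np.array([[F,0,f["cx"]],[0,F,f["cy"]],[0,0,1]])
    p=cv2.undistortPoints(np.array([[uv]],float),K,np.array(f["dist_coeffs"]))[0,0]
    return -f["R"].T@f["t"], f["R"].T@np.array([p[0],p[1],1])
def plane(f,uv,z):
    c,d=ray(f,uv); return c+d*(z-c[2])/d[2]
def proj(f,X):
    h=f["color"].shape[0]; F=h/2/np.tan(np.radians(f["vertical_fov"])/2)
    K=np.array([[F,0,f["cx"]],[0,F,f["cy"]],[0,0,1]])
    return cv2.projectPoints(np.array(X,float).reshape(-1,3),cv2.Rodrigues(f["R"])[0],np.array(f["t"]),K,np.array(f["dist_coeffs"]))[0][:,0]
E
python3 - <<'E'
from h import *; from cell import grab_frame
S=grab_frame("scene");D=grab_frame("side")
s=lambda x,y:(150+(x+.5)/3.2-.5,170+(y+.5)/3.2-.5)
d=lambda x,y:(285+(x+.5)/3.6-.5,135+(y+.5)/3.6-.5)
L={"Dfront":((207,68),(372,412),.13),"Dback":((15,253),(707,353),.13),"Bback":((597,480),(418,48),.13),"Bfront":((713,228),(172,73),.13),
"DlipR":((240,45),(290,440),.122),"DlipL":((380,85),(222,292),.122),"BlipR":((597,98),(83,190),.122),"BlipL":((752,142),(45,101),.122)}
P={}
for k,(a,b,z) in L.items():
    p,q=plane(S,s(*a),z),plane(D,d(*b),z); P[k]=(p+q)/2; print(k,p[:2].round(4),q[:2].round(4))
for n in [0,1]:pass
m=(P["Dfront"]+P["Bfront"])/2
T=np.array([[0,-.235],[.24,-.235],[.24,.235],[0,.235]]);M=np.array([P[k][:2] for k in("Dfront","Dback","Bback","Bfront")])
tc=T.mean(0);mc=M.mean(0);H=(T-tc).T@(M-mc);U,_,V=np.linalg.svd(H);R=(U@V).T
o=mc-R@tc;print("frame",o,np.degrees(np.arctan2(R[1,0],R[0,0])),(M-(T@R.T+o)).round(4).tolist())
for k in P: print(k,((P[k][:2]-o)@R).round(4))
E
```

```text
Dfront [ 0.6221 -0.2736] [ 0.6217 -0.2785]
Dback [ 0.8635 -0.2942] [ 0.8589 -0.3015]
Bback [0.8996 0.1714] [0.9029 0.161 ]
Bfront [0.6633 0.1879] [0.6659 0.1882]
DlipR [ 0.5747 -0.2694] [ 0.5673 -0.2769]
DlipL [ 0.5841 -0.1252] [ 0.586  -0.1231]
BlipR [0.5381 0.057 ] [0.5339 0.0376]
BlipL [0.5491 0.1941] [0.5465 0.1893]
frame [ 0.64273381 -0.0441858 ] -5.122926388239174 [[0.0002, 0.0022], [0.0004, 0.0018], [-0.0015, -0.0022], [0.0009, -0.0018]]
Dfront [-0.     -0.2328]
Dback [ 0.2403 -0.2331]
Bback [0.2387 0.2326]
Bfront [0.001  0.2333]
DlipR [-0.051  -0.2345]
DlipL [-0.0503 -0.0848]
BlipR [-0.1145  0.0816]
BlipL [-0.1156  0.2265]
```

```bash
cat > g.py <<'E'
import numpy as np
from scipy.spatial.transform import Rotation as Ro
from cell import bot
o=np.array([.6427,-.0442]);a=np.radians(-5.12);ux=np.array([np.cos(a),np.sin(a)]);uy=np.array([-ux[1],ux[0]])
Rg=np.column_stack([[-ux[0],-ux[1],0],[uy[0],uy[1],0],[0,0,-1]])
def to(x,y,z):
    s=bot.get_obs();R=Ro.from_rotvec(s["eef_rot"]).as_matrix()
    w=np.append(o+x*ux+y*uy,z);d=R.T@(w-s["ee_pos"])
    print("t",s["t"],"goal",w.round(4),"turn",Ro.from_matrix(R.T@Rg).as_rotvec(degrees=True).round(2),"shift",d.round(4),"unit now",(s["ee_pos"][:2]-o)@ux,(s["ee_pos"][:2]-o)@uy,s["ee_pos"][2],"F",s["force"].round(2))
E
python3 -c "
from g import *
to(-.17,.155,.20);to(-.17,.155,.1)"
```

```text
t 0.25 goal [0.4872 0.1254 0.2   ] turn [-5.000e-02 -1.000e-02 -1.538e+01] shift [-0.4125 -0.3116  0.0311] unit now -0.4850497694235545 0.5648561433425585 0.23085107945308392 F [ 0.33  0.2  -0.92]
t 0.25 goal [0.4872 0.1254 0.1   ] turn [-5.000e-02 -1.000e-02 -1.538e+01] shift [-0.4125 -0.3115  0.1311] unit now -0.4850497694235545 0.5648561433425585 0.23085107945308392 F [ 0.33  0.2  -0.92]
```

drive_tool --increments '[[[0,0,-2,-0.03,-0.023,0,1],[0,0,-4,-0.07,-0.053,0,1],[0,0,-6,-0.11,-0.083,0,1],[0,0,-8,-0.155,-0.117,0,1],[0,0,-10,-0.2,-0.151,0,1],[0,0,-12,-0.245,-0.185,0,1],[0,0,-14,-0.29,-0.219,0.005,1],[0,0,-15.4,-0.33,-0.25,0.01,1],[0,0,-15.4,-0.365,-0.275,0.02,1],[0,0,-15.4,-0.395,-0.3,0.031,1],[0,0,-15.4,-0.4125,-0.3115,0.031,1],[0,0,-15.4,-0.4125,-0.3115,0.031,1]]]'

```text
t: 1.75
ee_pos: [0.4884, 0.1252, 0.2006]
eef_rot: [0.143, 3.138, 0.0]
force: [0.4, 0.6, 0.5]
opening: -0.002
```

```bash
python3 - <<'E'
from g import *; from cell import grab_frame; import cv2
to(-.17,.155,.1)
for n in ["side","wrist"]:
    f=grab_frame(n);cv2.imwrite(f"pics/{n}1.png",f["color"][:,:,::-1])
E
```

```text
t 1.75 goal [0.4872 0.1254 0.1   ] turn [ 0.01  0.03 -0.1 ] shift [0.0012 0.     0.1006] unit now -0.1688467956926342 0.15492330296408843 0.20058259895281666 F [0.39 0.6  0.55]
```

View pics/side1.png

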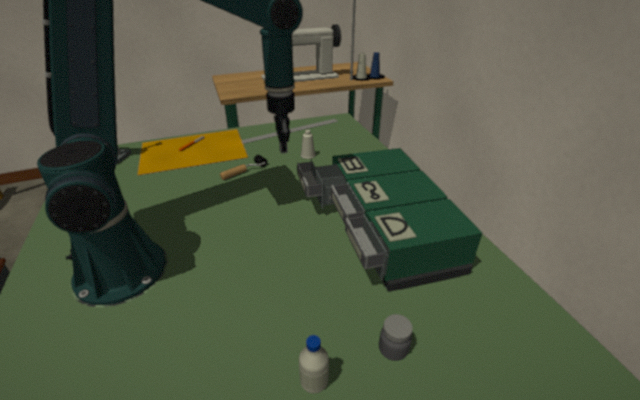

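View pics/wrist1.png

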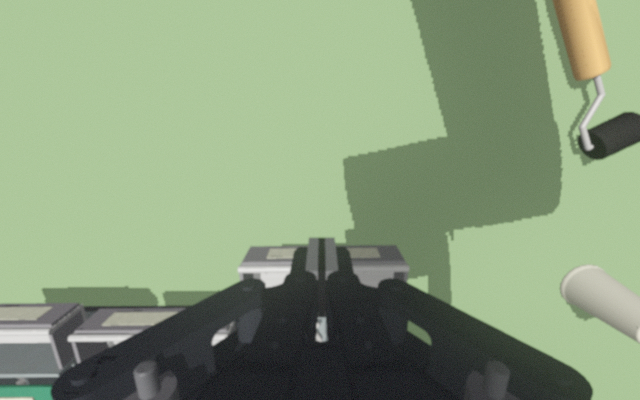

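The side view shows the shut fingers at (283,148), in front of the buckle drawer. In the wrist view they are centred over its lip (322,260). I'll descend, then push.

drive_tool --increments '[[[0,0,0,0,0,0.04,1],[0,0,0,0,0,0.08,1],[0,0,0,0,0,0.1,1],[0,0,0,-0.01,0,0.1,1],[0,0,0,-0.02,0,0.1,1],[0,0,0,-0.03,0,0.1,1],[0,0,0,-0.037,0,0.1,1],[0,0,0,-0.045,0,0.1,1],[0,0,0,-0.055,0,0.1,1],[0,0,0,-0.065,0,0.1,1]]]'

```text
t: 3.1
ee_pos: [0.5524, 0.12, 0.1002]
eef_rot: [-0.14, -3.138, -0.0]
force: [-3.6, 0.9, 1.4]
opening: -0.0
```

```bash
python3 -c "
from g import *
to(-.061,.155,.1)"
```

```text
t 3.1 goal [0.5958 0.1156 0.1   ] turn [-0.   -0.04  0.01] shift [-0.0436 -0.0004  0.0002] unit now -0.10458949173416482 0.15543662434365635 0.10024844664065545 F [-3.57  0.88  1.43]
```

Contact is made: 3.6 N against the push, with the drawer moving. I'll continue to shut.

drive_tool --increments '[[[0,0,0,-0.01,0,0,1],[0,0,0,-0.02,0,0,1],[0,0,0,-0.03,0,0,1],[0,0,0,-0.036,0,0,1],[0,0,0,-0.04,0,0,1],[0,0,0,-0.043,0,0,1],[0,0,0,-0.045,0,0,1]]]'

```text
t: 3.98
ee_pos: [0.5942, 0.1161, 0.1]
eef_rot: [-0.14, -3.133, 0.0]
force: [-9.8, 3.7, 7.2]
opening: 0.0
```

```bash
python3 - <<'E'
from g import *; from cell import grab_frame; import cv2
to(-.061,.155,.1)
f=grab_frame("side");cv2.imwrite("pics/side2.png",cv2.resize(f["color"][135:300,245:495,::-1],None,fx=3,fy=3))
E
```

```text
t 3.975 goal [0.5958 0.1156 0.1   ] turn [-0.03 -0.31  0.02] shift [-0.0016 -0.0004  0.    ] unit now -0.0625772699827474 0.15535974770349667 0.10001359581641606 F [-9.82  3.72  7.22]
```

View pics/side2.png

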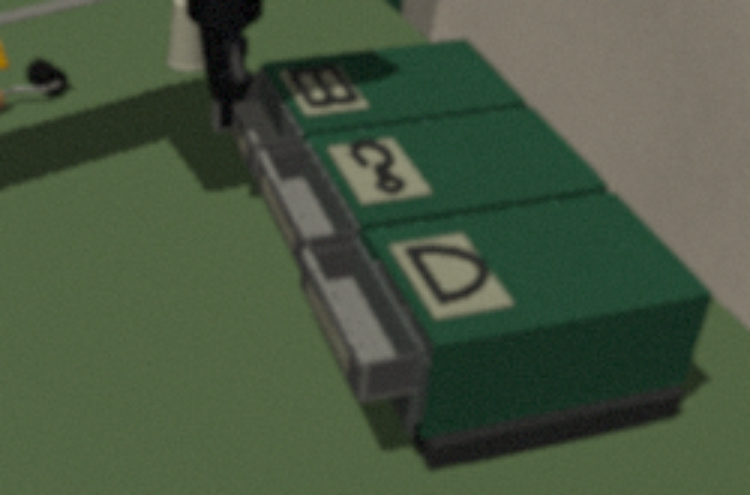

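The buckle lip at about (245,130) in the crop now looks in line with the snap lip, and the force rose to 10 N. I'll press slightly more to confirm the stop.

drive_tool --increments '[[[0,0,0,-0.001,0,0,1],[0,0,0,-0.003,0,0,1],[0,0,0,-0.003,0,0,1]]]'

```text
t: 4.4
ee_pos: [0.5942, 0.116, 0.0997]
eef_rot: [-0.139, -3.128, 0.001]
force: [-14.2, 2.4, 10.0]
opening: 0.001
```

```bash
python3 - <<'E'
from g import *
to(-.061,.155,.1)
E
```

```text
t 4.4 goal [0.5958 0.1156 0.1   ] turn [-0.05 -0.61  0.03] shift [-0.0016 -0.0003 -0.0003] unit now -0.06260057445436563 0.15527306158209253 0.09970603182805973 F [-14.21   2.39   9.97]
```

The position is unchanged as the force rises to 14 N, so it is at the stop. I'll retreat and go up.

drive_tool --increments '[[[0,0,0,0.02,0,0,1],[0,0,0,0.045,0,0,1],[0,0,0,0.045,0,-0.04,1],[0,0,0,0.045,0,-0.08,1],[0,0,0,0.045,-0.02,-0.1,1],[0,0,0,0.045,-0.06,-0.1,1],[0,0,0,0.04,-0.11,-0.1,1],[0,0,0,0.03,-0.16,-0.1,1],[0,0,0,0.015,-0.21,-0.1,1],[0,0,0,0,-0.26,-0.1,1],[0,0,0,-0.01,-0.3,-0.1,1],[0,0,0,-0.02,-0.315,-0.1,1]]]'

```text
t: 5.9
ee_pos: [0.5926, -0.203, 0.2006]
eef_rot: [0.144, 3.137, -0.003]
force: [0.7, 0.0, -0.3]
opening: -0.001
```

```bash
python3 - <<'E'
from g import *; from h import *; from cell import grab_frame; import cv2
to(-.0246,-.16,.1)
for n in ["side","wrist","scene"]:
    f=grab_frame(n);im=f["color"][:,:,::-1].copy()
    for k,(x,y,z) in enumerate([(-.0246,-.16,.122),(-.0446,-.16,.122),(-.0516,-.16,.122),(-.0246,-.229,.122),(-.0246,-.091,.122)]):
        p=proj(f,np.append(o+x*ux+y*uy,z))[0];cv2.circle(im,tuple(int(v) for v in p),1,(0,0,255) if k else (255,255,0),-1)
    if n=="side": im=cv2.resize(im[135:300,245:495],None,fx=3,fy=3)
    if n=="scene": im=cv2.resize(im[150:350,150:400],None,fx=3,fy=3)
    cv2.imwrite(f"pics/{n}3.png",im)
E
```

```text
t 5.9 goal [ 0.6039 -0.2014  0.1   ] turn [-0.1   0.09 -0.13] shift [-0.011   0.0029  0.1006] unit now -0.03576707252955239 -0.16266166357439368 0.20061012902865052 F [ 0.71  0.03 -0.29]
```

View pics/side3.png

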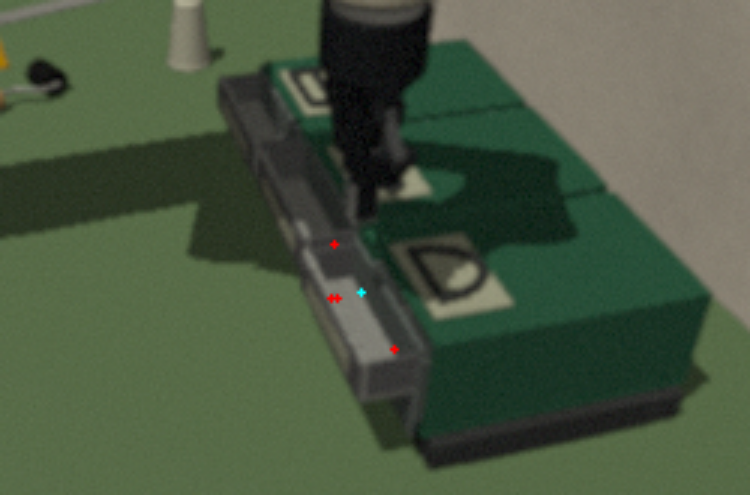

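View pics/wrist3.png

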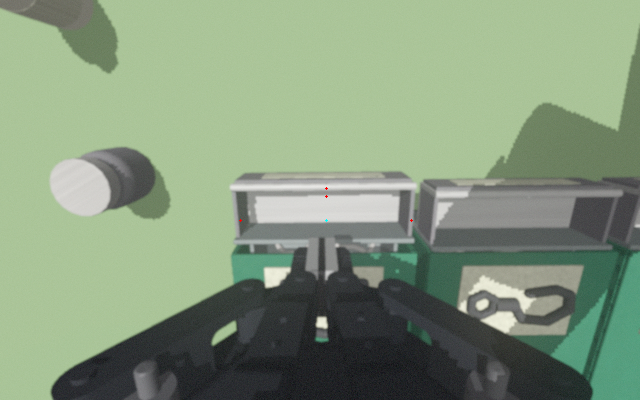

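View pics/scene3.png

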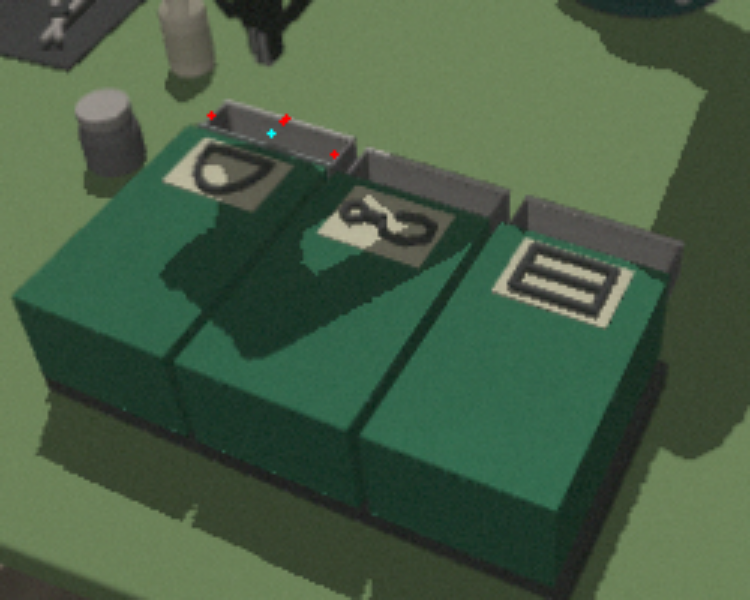

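The overlay shows the buckle drawer flush. My D-ring trough centre (cyan) sits a few mm toward the panel in the wrist view: the mouth runs from row 191 to 230, so its middle is at 210, against 220 for cyan. I'll aim at x=-0.028.

drive_tool --increments '[[[0,0,-0.1,-0.008,0.003,0.02,1],[0,0,-0.1,-0.008,0.003,0.05,1],[0,0,-0.1,-0.008,0.003,0.07,1],[0,0,-0.1,-0.008,0.003,0.085,1],[0,0,-0.1,-0.008,0.003,0.095,1],[0,0,-0.1,-0.008,0.003,0.1026,1],[0,0,-0.1,-0.008,0.003,0.1026,1]]]'

```text
t: 6.92
ee_pos: [0.6, -0.1974, 0.0974]
eef_rot: [-0.137, -3.138, -0.0]
force: [-0.4, -0.2, 0.9]
opening: -0.004
```

```bash
python3 - <<'E'
from g import *; from cell import grab_frame; import cv2
to(-.028,-.16,.098)
for n in ["side","wrist"]:
    f=grab_frame(n);im=f["color"][:,:,::-1].copy()
    if n=="side": im=cv2.resize(im[135:300,245:495],None,fx=3,fy=3)
    cv2.imwrite(f"pics/{n}4.png",im)
E
```

```text
t 6.925 goal [ 0.6005 -0.2011  0.098 ] turn [ 0.   -0.02  0.12] shift [-0.0008 -0.0036 -0.0006] unit now -0.028840378629032878 -0.1564376427656654 0.09743437400793899 F [-0.39 -0.24  0.92]
```

View pics/side4.png

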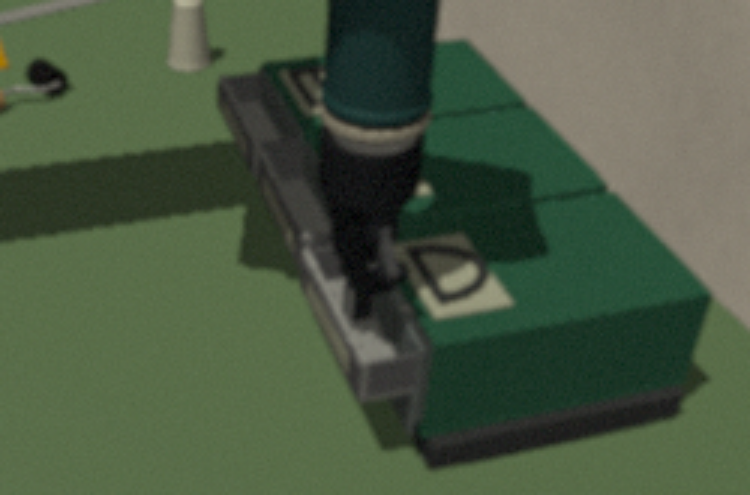

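View pics/wrist4.png

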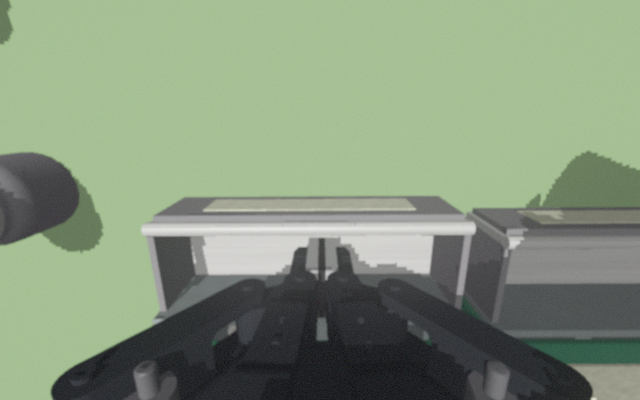

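The fingertips are inside the trough (side crop 360,310) behind the lip, and no force shows. I'll draw steadily.

drive_tool --increments '[[[0,0,0,0.003,0,0,1],[0,0,0,0.006,0,0,1],[0,0,0,0.01,0,0,1],[0,0,0,0.015,0,0,1],[0,0,0,0.022,0,0,1],[0,0,0,0.032,0,0,1],[0,0,0,0.042,0,0,1],[0,0,0,0.052,0,0,1],[0,0,0,0.062,0,0,1],[0,0,0,0.072,0,0,1],[0,0,0,0.082,0,0,1],[0,0,0,0.092,0,0,1]]]'

```text
t: 8.52
ee_pos: [0.5078, -0.1895, 0.0977]
eef_rot: [-0.137, -3.139, 0.0]
force: [3.9, -2.4, 1.4]
opening: -0.002
```

```bash
python3 - <<'E'
from g import *
to(-.1746,-.16,.098)
E
```

```text
t 8.525 goal [ 0.4545 -0.188   0.098 ] turn [-0.01 -0.    0.12] shift [ 0.0532 -0.0031 -0.0003] unit now -0.12138417333622238 -0.15678424111648367 0.09773990643812963 F [ 3.9  -2.36  1.36]
```

drive_tool --increments '[[[0,0,0,0.01,0,0,1],[0,0,0,0.02,0,0,1],[0,0,0,0.03,0,0,1],[0,0,0,0.038,0,0,1],[0,0,0,0.044,0,0,1],[0,0,0,0.048,0,0,1],[0,0,0,0.051,0,0,1],[0,0,0,0.054,0,0,1]]]'

```text
t: 9.52
ee_pos: [0.4581, -0.1852, 0.098]
eef_rot: [0.139, 3.132, -0.001]
force: [17.2, 0.8, -8.9]
opening: -0.002
```

```bash
python3 - <<'E'
from g import *
to(-.1746,-.16,.098)
E
```

```text
t 9.525 goal [ 0.4545 -0.188   0.098 ] turn [-0.    0.39  0.02] shift [ 0.0033 -0.0031 -0.    ] unit now -0.17126652431558975 -0.15688129948709628 0.09799430491615407 F [17.18  0.76 -8.9 ]
```

The force rose to 17 N with the tool nearly stopped, so the drawer is at its stop. I'll hold, confirm, then ease off to mid-trough.

drive_tool --increments '[[[0,0,0,0.002,0,0,1],[0,0,0,0.002,0,0,1],[0,0,0,-0.004,0,0,1],[0,0,0,-0.01,0,0,1],[0,0,0,-0.011,0,0,1]]]'

```text
t: 10.15
ee_pos: [0.4652, -0.1855, 0.0974]
eef_rot: [-0.137, -3.137, -0.001]
force: [-0.0, -0.3, -0.5]
opening: 0.0
```

```bash
python3 - <<'E'
from g import *; from cell import grab_frame; import cv2
to(-.1746,-.16,.098)
for n in ["wrist"]:
    f=grab_frame(n);im=f["color"][:,:,::-1].copy()
    cv2.imwrite(f"pics/{n}5.png",im)
E
```

```text
t 10.15 goal [ 0.4545 -0.188   0.098 ] turn [ 0.02 -0.08  0.14] shift [ 0.0104 -0.0034 -0.0006] unit now -0.1642009777616775 -0.1565590979411145 0.0974186634827493 F [-0.01 -0.28 -0.51]
```

View pics/wrist5.png

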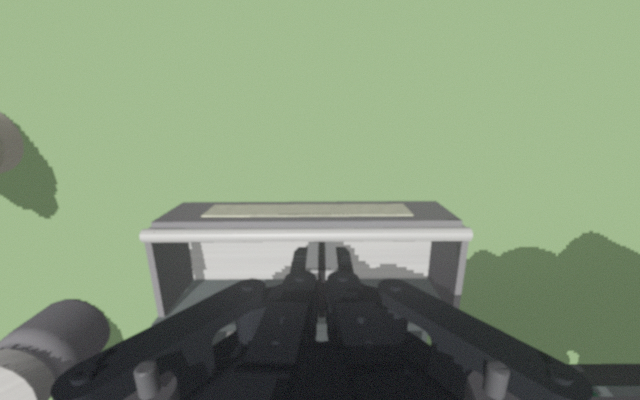

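The fingers stand free in mid-trough (320,260) and the force is zero. I'll lift straight up.

drive_tool --increments '[[[0,0,0,0,0,-0.01,1],[0,0,0,0,0,-0.03,1],[0,0,0,0,0,-0.06,1],[0,0,0,0,0,-0.1,1],[0,0,0,0,0,-0.14,1],[0,0,0,0,0.04,-0.16,1],[0,0,0,0,0.09,-0.16,1],[0,0,0,0,0.14,-0.16,1],[0,0,0,0,0.17,-0.16,1],[0,0,0,0,0.17,-0.16,1]]]'

```text
t: 11.45
ee_pos: [0.4799, -0.0148, 0.2583]
eef_rot: [0.132, 3.139, 0.0]
force: [-0.5, -0.0, 0.5]
opening: -0.001
```

```bash
python3 - <<'E'
from g import *; from h import *; from cell import grab_frame; import cv2
to(-.1746,-.16,.098)
for n in ["side","scene"]:
    f=grab_frame(n);im=f["color"][:,:,::-1].copy()
    for (x,y) in [(-.0516-.14,-.235),(-.0516-.14,-.085),(-.0516,-.075),(-.0516,.075),(-.0516,.085),(-.0516,.235)]:
        p=proj(f,np.append(o+x*ux+y*uy,.122))[0];cv2.circle(im,tuple(int(round(v)) for v in p),1,(0,0,255),-1)
    if n=="side": im=cv2.resize(im[120:390,230:480],None,fx=2.2,fy=2.2)
    else: im=cv2.resize(im[130:330,150:400],None,fx=3,fy=3)
    cv2.imwrite(f"pics/{n}6.png",im)
E
```

```text
t 11.45 goal [ 0.4545 -0.188   0.098 ] turn [0.01 0.   0.29] shift [ 0.0107 -0.1747  0.1603] unit now -0.1648000268291111 0.014749630225197008 0.2582747717703646 F [-0.5  -0.04  0.49]
```

View pics/side6.png

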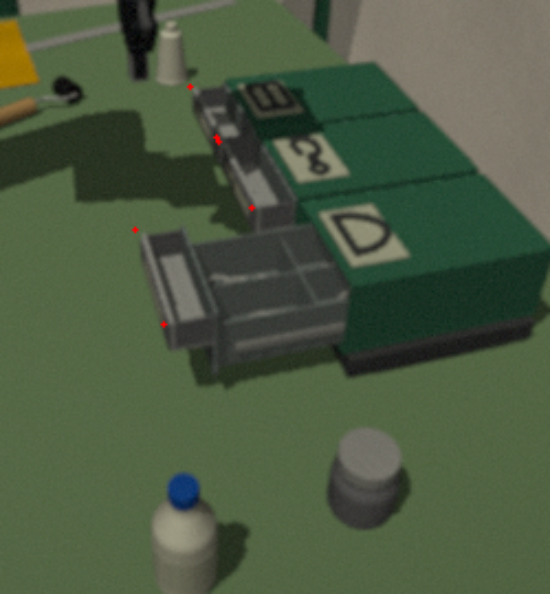

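View pics/scene6.png

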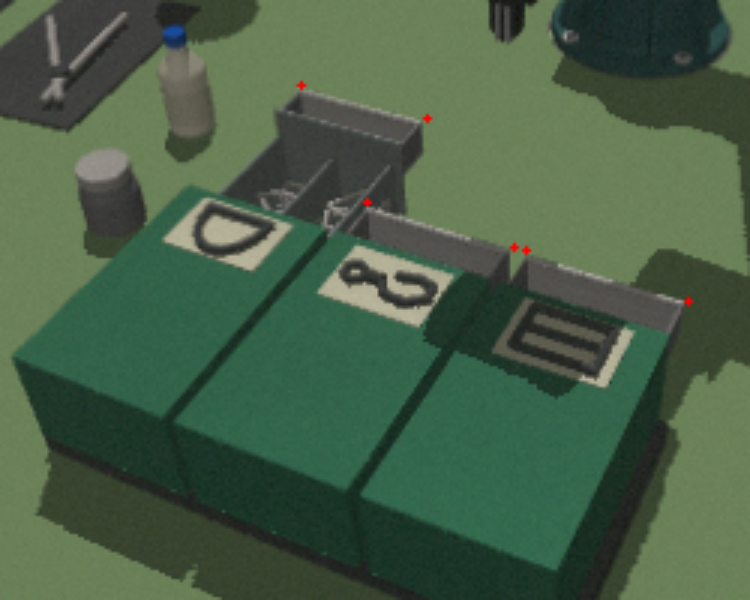

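The D-ring drawer is far out. I'll measure the travel by comparing the same corner before and after in both views.

```bash
python3 - <<'E'
from g import *; from h import *; from cell import grab_frame; import cv2
S=grab_frame("scene");D=grab_frame("side")
s0=cv2.imread("pics/scene0.png");d0=cv2.imread("pics/side0.png")
def c(im,x,y,w=44,h=36,k=9): return cv2.resize(im[y:y+h,x:x+w],None,fx=k,fy=k,interpolation=cv2.INTER_CUBIC)
A=np.vstack([np.hstack([c(s0,210,172),c(S["color"][:,:,::-1],240,148)]),np.hstack([c(d0,335,210),c(D["color"][:,:,::-1],280,210)])])
cv2.imwrite("pics/cmp.png",A);print(A.shape)
E
```

```text
(648, 792, 3)
```

View pics/cmp.png

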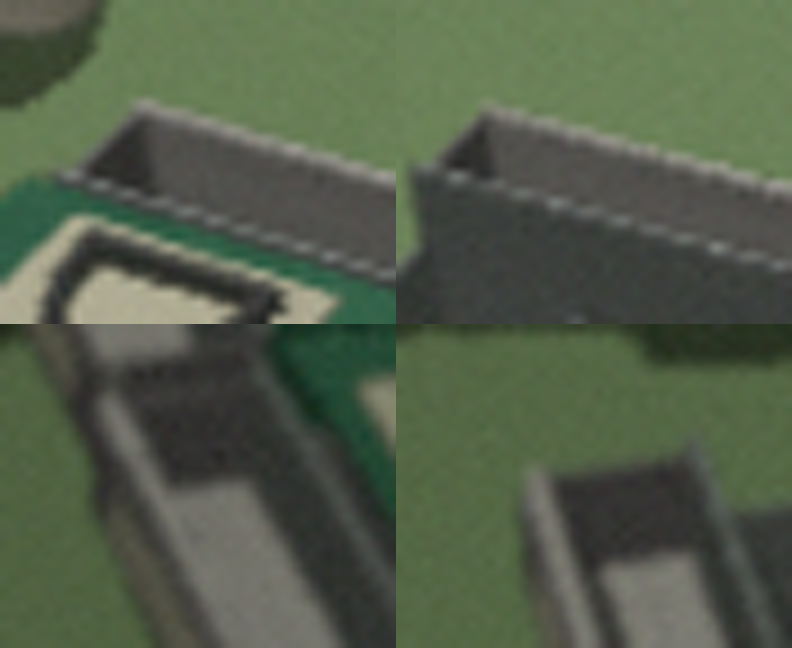

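```bash
python3 - <<'E'
from g import *; from h import *; from cell import grab_frame
S=grab_frame("scene");D=grab_frame("side")
for f,a,b in [(S,(210+140/9,172+100/9),(240+92/9,148+103/9)),(D,(335+97/9,210+64/9),(280+132/9,210+144/9))]:
    v=(plane(f,b,.122)-plane(f,a,.122))[:2]; print(v@ux,v@uy)
E
```

```text
-0.133843045355714 -0.0007017530781972485
-0.13205420344771593 -0.004327366696433046
```

The image estimates (132–134 mm) are coarser than the TCP-contact estimate of 138 mm. The wrist camera is closer, so I'll check with it.

drive_tool --increments '[[[0,0,0,0,-0.02,-0.03,1],[0,0,0,-0.02,-0.04,-0.07,1],[0,0,0,-0.04,-0.06,-0.11,1],[0,0,0,-0.04,-0.06,-0.13,1],[0,0,0,-0.04,-0.06,-0.13,1]]]'

```text
t: 12.38
ee_pos: [0.5159, -0.081, 0.3891]
eef_rot: [0.14, 3.136, -0.001]
force: [-0.1, 0.1, 0.6]
opening: -0.0
```

```bash
python3 - <<'E'
from g import *; from h import *; from cell import grab_frame; import cv2
f=grab_frame("wrist");im=f["color"][:,:,::-1].copy();cv2.imwrite("pics/wrist7.png",im)
E
```

```text
(no output)
```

View pics/wrist7.png

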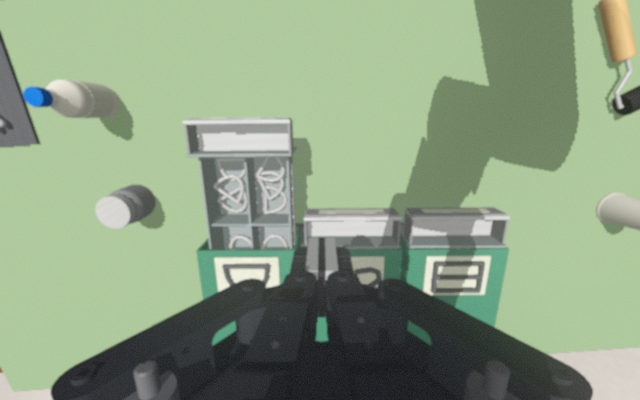

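In the wrist view the D lip is at row ~121, and the snap and buckle lips are level at ~213. I'll take row profiles for the distance.

```bash
python3 - <<'E'
from g import *; from h import *; from cell import grab_frame; import cv2
f=grab_frame("wrist");g=cv2.cvtColor(f["color"],cv2.COLOR_RGB2GRAY).astype(int)
for a,b,r in [(200,280,(112,132)),(310,395,(204,226)),(415,500,(204,226))]:
    print(a,list(zip(range(*r),g[r[0]:r[1],a:b].mean(1).round().astype(int))))
for name,u,v in [("D",240,121),("snap",352,214),("buckle",457,214)]:
    p=plane(f,(u,v),.122)[:2]-o;q=plane(f,(u,v+1),.122)[:2]-o; print(name,p@ux,p@uy,"per row",(q-p)@ux)
E
python3 -c "
import cv2;a=cv2.imread('pics/wrist7.png')[105:235,180:350];cv2.imwrite('pics/w7c.png',cv2.resize(a,None,fx=4.5,fy=4.5,interpolation=cv2.INTER_CUBIC))"
```

```text
200 [(112, np.int64(189)), (113, np.int64(189)), (114, np.int64(189)), (115, np.int64(189)), (116, np.int64(189)), (117, np.int64(190)), (118, np.int64(193)), (119, np.int64(192)), (120, np.int64(193)), (121, np.int64(207)), (122, np.int64(224)), (123, np.int64(225)), (124, np.int64(205)), (125, np.int64(175)), (126, np.int64(156)), (127, np.int64(151)), (128, np.int64(151)), (129, np.int64(151)), (130, np.int64(151)), (131, np.int64(151))]
310 [(204, np.int64(185)), (205, np.int64(185)), (206, np.int64(184)), (207, np.int64(184)), (208, np.int64(179)), (209, np.int64(165)), (210, np.int64(152)), (211, np.int64(154)), (212, np.int64(159)), (213, np.int64(161)), (214, np.int64(156)), (215, np.int64(146)), (216, np.int64(151)), (217, np.int64(165)), (218, np.int64(187)), (219, np.int64(211)), (220, np.int64(218)), (221, np.int64(204)), (222, np.int64(191)), (223, np.int64(199)), (224, np.int64(207)), (225, np.int64(209))]
415 [(204, np.int64(153)), (205, np.int64(154)), (206, np.int64(154)), (207, np.int64(152)), (208, np.int64(143)), (209, np.int64(129)), (210, np.int64(126)), (211, np.int64(130)), (212, np.int64(131)), (213, np.int64(126)), (214, np.int64(118)), (215, np.int64(115)), (216, np.int64(122)), (217, np.int64(136)), (218, np.int64(152)), (219, np.int64(161)), (220, np.int64(160)), (221, np.int64(155)), (222, np.int64(156)), (223, np.int64(159)), (224, np.int64(160)), (225, np.int64(160))]
D -0.1884278871415546 -0.15752922232408278 per row 0.0013009044704738082
snap -0.05656055748704681 -0.0028238028638942836 per row 0.001553169447894278
buckle -0.05681793940369157 0.15136242040123296 per row 0.0015513665238131096
```

View pics/w7c.png

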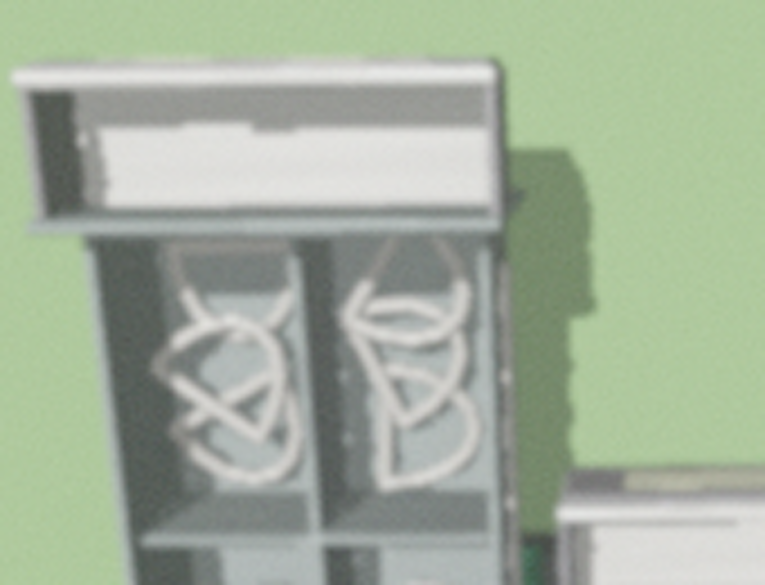

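The ridges sit at row 122.3 (D), 219.7 (snap) and 219.4 (buckle). That puts the D lip about 139 mm ahead of the snap lip, and the buckle and snap lips level within 1 mm. I'm handing the job in.

```bash
python3 -c "
from cell import order,bot
print(order.job_done(), bot.get_obs()['force'])"
```

```text
the job is handed in; nothing more can be done
the job is handed in; nothing more can be done
```

I pushed the buckle drawer shut and drew the D-ring drawer out to its stop, both with the shut fingertips, and handed the job in. No verdict is reported.

- **Buckle drawer:** I pushed the outer face of its lip at about 0.1 m/s. At the stop the tool no longer moved as the force rose to 14 N. In the last wrist picture its lip is level with the snap-hook drawer's lip to within about 1 mm.
- **D-ring drawer:** I hooked the fingertips behind its lip and drew it at about 0.08 m/s until the force rose to 17 N at the stop. I then eased off, lifted clear and read no force on the tool.
- **Travel checks that disagreed:** the wrist picture gave about 139 mm and the tool's contact positions about 138 mm. The coarser scene and side pictures gave only 132–134 mm, at about 3 mm per pixel. I went by the finer wrist picture, but all of these are past the 130 mm needed.
- **Loose things and snap-hook drawer:** I checked these by eye only. All four loose things were standing or lying as before in the last pictures, and the snap-hook drawer was still shut.

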